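# Raise the probe station's platen to load and switch off the chuck vacuum

## Robot

A 6-joint arm with a two-finger parallel gripper is mounted at the origin on the work surface. World frame = base frame: x ahead of the robot, y to its left, z up, the work surface at z = 0. Lengths are in m, angles in rad, forces in N, time in s.
With the tool pointing down it reaches from about 0.375 to 0.925 m from the base axis. Payload 5.7 kg.
Tool frame: the origin (TCP) lies at the very end of the fingers, on their centre line; the grasp point (between the pads) lies tcp_to_grasp behind it (tcp_to_grasp is the distance from the TCP to the grasp point, in m); z points along the fingers, y is the direction in which the jaws open and shut (so a half turn about z gives the same grasp; the last joint's range is limited). The gripper opens to 85 mm and grips with 20 to 120 N. Pads are 22 mm wide; open, the fingers measure 114 mm over their backs; the gripper's body (76 mm by 85 mm) begins 54 mm behind the grasp point. The pads swing forward as they close: fully open they stand 13 mm farther back than shut.
Start: joints at [-1.312, 0.359, 1.51, -0, 1.272, -0.115], TCP at [0.219, -0.559, 0.209] pointing down, gripper open.
Joint ranges: [-2.97, 2.97], [-1.01, 2.36], [0.21, 2.38], [-0.96, 4.11], [0.2, 2.71], [-2.98, 2.98]. Speed limits (rad/s): [2.39, 2.39, 3.14, 3.14, 3.14, 3.14].

## Interface

Orientations are given as a unit quaternion [x, y, z, w].
In Python, from cell import observe, snapshot, job_done, tcp_to_grasp gives the robot as it stands.
- The arm moves only by the shell command python3 -m crank 'ROWS' [FORCE]. ROWS is JSON, a list that holds one entry, the list of rows, each a list of 7 numbers: the turn, a rotation vector about the tool's x, y, z in degrees, then the shift along the tool's x, y, z in cm, then the closure, from 0 (fully open) to 1 (shut). A call has 1 to 10 rows; each row is the pose to reach, as a shift and turn from the pose measured when the call began, along the tool's axes at that moment; what a row does not reach only later rows make up. A row lasts 1/10 s, in which the tool goes at most 50 mm and 8.59 degrees, less where a joint would pass 70% of its speed; a pose out of reach is approached as far as the arm can. A call with a gripper value outside its range is refused whole. The fingers move at their own pace and stop on an object; FORCE is the grip in N (left out, the last holds). Time passes only in rows, so rows that repeat a pose let the fingers close. It gives the time, the measured TCP pose, the force and the opening at its end, in the units of the state.
- observe(): the state, without advancing time (a new reading comes with each control period).
- snapshot(name): name is "side" or "top"; returns a dict with "frame" (384x512x3 uint8, blue, green, red), "vfov" (degrees; the focal length in pixels is half the picture's height over the tangent of half this angle, whatever the lens; pixels are square), "cx", "cy" (the principal point, pixels), "position" and "attitude" of the camera in the world. Camera axes: x right, y down, z forward; pixel columns grow to the right and rows downward; lengths in m; the calibration is good to about 2 mm. A picture is of the moment at which its call begins. There is no depth.
- job_done(): hands the job in, once; it reports no verdict.
The state is a dict: "t": time; "joint_positions": joint angles; "qd": joint speeds; "joint_torque": joint torques, N m; "ee_pos": TCP position; "tcp_rot": TCP orientation; "ft_force": force on the tool from outside, world axes, zero at the start; "torque": the same for the moment, N m; "opening": finger opening in m.
Only numpy, scipy, OpenCV 4.12 (cv2) and the standard library are available. Lean on these libraries where they do the work, as an engineer would, in place of code of your own. Each camera call takes 0.05 s, during which the arm holds its last target.

## Task

The measurement on the probe station is finished; get it ready for taking the chip off the chuck. With the fingertips, push the red lift lever away from its contact position, on past the separation notch in the middle, until it rests at the far load stop; only then push the blue vacuum toggle the same way, over to off. Only push them, do not grip or force them, and leave the things lying about the station alone.

Things in the scene. Friction and masses are not known exactly. Their poses are not given: they have to be found in the camera images.
- station: Manual probe station, fixed on the bench. Origin: bench level, under the lever pivot; x away from the operator (the way lever and toggle are pushed), y left, z up. Off-white drive housing: x -150 to 165, y -35 to 35 mm, top 140 mm high, free above. To its right (y below -45): steel platen, up to 158 mm high, probe positioners (y below -190, 230 high), microscope (x 30, y -215, 460 high).
- lift_lever (a joint): Lift lever angle, rad, about a level axis along station y, 80 mm above the station origin. 0 = contact (start; leans 0.30 to station -x), 0.30 = separation, the detent where it stays if let go, 0.60 = load, the end stop (leans 0.30 to +x). Springs hold it in each: about 7 N at the handle starts it, it snaps into 0.30, up to 6 N more moves it on; past 0.55 it snaps to load by itself and stays.
- lever_handle (a point): Centre of the lever's T-handle: red cylinder 22 mm in diameter, 50 mm long, lying along station y, on a 10 mm steel rod, 140 mm from the pivot. At contact it is at station x = -41 mm, 214 mm above the bench; midway at x = 0, 220 mm high; at load at x = +41 mm, 214 mm high.
- vacuum_toggle (a joint): Chuck vacuum toggle angle, rad, about a level axis along station y at station x = -115 mm, y = 0, 150 mm above the bench. 0 = on (start; leans 0.4 to the operator, station -x), 0.8 = off (leans 0.4 to +x). About 2 N at the tip moves it; it snaps over beyond the middle (0.45) and stays.
- toggle_tip (a point): Centre of the rounded end of the toggle's bat handle: blue, 13 mm in diameter, 38 mm from its axis, the end 6.5 mm beyond this point. On: station x = -130 mm, 185 mm above the bench; off: x = -100 mm, same height.
- chip_box: Small chip carrier box, black with a clear lid, 51 x 51 x 16 mm, lying loose on the housing's top behind the lever (about station x = +115 mm). Origin: centre of its underside. Leave alone.
- bottle: Small amber solvent bottle with a white cap, 40 mm in diameter, 100 mm high, standing on the bench to the left of the housing. Origin: centre of its underside. Leave alone.
- tweezers: Steel tweezers, 118 mm long, 20 mm wide, 9 mm high, lying on the bench to the left of the housing. Origin: on the bench under the middle. Leave alone.
- driver: Screwdriver with a green handle, 160 mm long, 26 mm thick, lying on the bench to the left of the housing. Origin: on the bench under the middle. Leave alone.

How it is judged:
On the way, in this order (a step that is already met when the one before it is completed fails the run):
1. the lift lever is past the separation detent and rests at the load stop (value of joint lift_lever above 0.56 rad), for 0.2 s.
2. the vacuum toggle is over to off (value of joint vacuum_toggle above 0.68 rad), for 0.2 s.
At the end, for the whole second after the job is handed in: The lift lever rests at the load stop (within 0.04 rad of 0.60), the vacuum toggle is off (within 0.12 rad of 0.80), and the chip box, bottle, tweezers and screwdriver are where they were (within 15 mm) (value of joint lift_lever above 0.56 rad and value of joint vacuum_toggle above 0.68 rad and distance of each of chip_box, bottle, tweezers, driver from where it was at the start of the episode below 0.015 m); the robot touches nothing.
It fails at once if the vacuum is switched off while the platen is not yet at load (value of joint vacuum_toggle above 0.45 rad and value of joint lift_lever below 0.54 rad).
It fails at once if the lever or the toggle is gripped or forced (over 40 N) (contact force between the fingers and lift_lever above 40 N or contact force between the fingers and vacuum_toggle above 40 N).
It fails at once if a bystander (chip box, bottle, tweezers, screwdriver) is lifted or shoved (distance of any of chip_box, bottle, tweezers, driver from where it was at the start of the episode above 0.02 m).
It also fails if it takes over 38 s, if anything falls off the work surface, if the arm or the gripper's body presses on something with over 40 N, if the wrist force passes 120 N, or if a joint passes its speed limit or range.

## Working session

There is one attempt and no reset: what is moved stays moved. The work goes in short steps, Python scripts to look and compute and a shell command to move; the robot and the scene stay as the last step left them, time stands still between calls to the robot, and variables do not carry over. Pictures are saved under pics/ and viewed, and the job is handed in when it is done.

```bash
ls; mkdir -p pics; python3 - <<'E'
from cell import observe, snapshot, tcp_to_grasp
import cv2
s=observe();print(s,tcp_to_grasp)
for n in("side","top"):
    d=snapshot(n);cv2.imwrite(f"pics/{n}0.png",d["frame"]);print(n,{k:v for k,v in d.items() if k!="frame"})
E
```

```text
pics
{'t': 0.0, 'joint_positions': array([-1.31205601e+00,  3.59528681e-01,  1.51143846e+00, -5.35546465e-06,
        1.27251186e+00, -1.15112435e-01]), 'qd': array([ 0.00110332,  0.0011776 ,  0.00024123,  0.00018529,  0.00030369,
       -0.00099592]), 'joint_torque': array([-3.01514126e-03, -5.27625847e+01, -2.78617591e+01, -2.73846599e-04,
        1.29470081e-02, -2.12407184e-05]), 'ee_pos': array([ 0.2189189 , -0.55785238,  0.20813725]), 'tcp_rot': array([ 9.82579494e-01,  1.85840387e-01, -7.02269959e-05, -9.40559494e-04]), 'ft_force': array([ 0.6848597 ,  0.22029542, -0.70403487]), 'torque': array([-0.01249956,  0.0164443 ,  0.02650536]), 'opening': 0.08541470871208137} 0.0187
side {'vfov': 46.633798377150804, 'cx': 255.09272707545279, 'cy': 187.09169347854538, 'position': array([0.49132692, 0.83739179, 0.52680853]), 'attitude': array([-0.08919867,  0.85807319, -0.5027699 ,  0.05455666])}
top {'vfov': 49.950958850225604, 'cx': 252.76249710200656, 'cy': 189.4038527962085, 'position': array([0.55819173, 0.1682688 , 0.94497902]), 'attitude': array([-0.70343838,  0.70997863, -0.02870221,  0.01676222])}
```

View pics/side0.png

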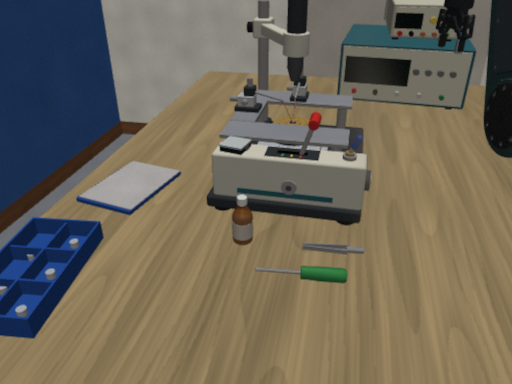

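View pics/top0.png

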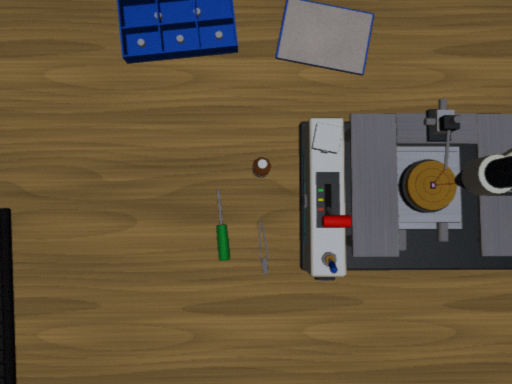

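The side view shows the red handle at about (315,121), the blue toggle near (355,143) and the loose items in front of the housing. In the top view the handle is at about (337,221), the toggle at (332,264), and image up is roughly station +x.

```bash
cat > h.py <<'E'
import numpy as np,cv2
from scipy.spatial.transform import Rotation as R
from cell import observe,snapshot
def ray(d,u,v):
    f=d["frame"].shape[0]/2/np.tan(np.radians(d["vfov"]/2))
    r=R.from_quat(d["attitude"]).apply([(u-d["cx"])/f,(v-d["cy"])/f,1]);return d["position"],r/np.linalg.norm(r)
def plane(d,u,v,z):
    p,r=ray(d,u,v);return p+r*(z-p[2])/r[2]
def tri(a,b):
    (p,r),(q,s)=a,b
    k=np.linalg.lstsq(np.c_[r,-s],q-p,rcond=None)[0];A=p+k[0]*r;B=q+k[1]*s
    return (A+B)/2,np.linalg.norm(A-B)
def mask(d,c,box):
    h=cv2.cvtColor(d["frame"],cv2.COLOR_BGR2HSV);H,S,V=[h[...,i].astype(int) for i in range(3)]
    m={'red':((H<8)|(H>172))&(S>170)&(V>60),'blue':(H>105)&(H<130)&(S>100)&(V>40)}[c]
    o=np.zeros(m.shape,np.uint8);x0,y0,x1,y1=box;o[y0:y1,x0:x1]=m[y0:y1,x0:x1]
    n,l,st,ce=cv2.connectedComponentsWithStats(o)
    i=1+np.argmax(st[1:,4]);return (l==i).astype(np.uint8),ce[i],st[i]
E
python3 - <<'E'
from h import *
s,t=snapshot("side"),snapshot("top")
for c,bs,bt in(('red',(290,100,340,140),(310,200,365,240)),('blue',(340,125,372,155),(318,250,345,280))):
    ms,cs,ss=mask(s,c,bs);mt,ct,st=mask(t,c,bt)
    print(c,cs,ss,ct,st,tri(ray(s,*cs),ray(t,*ct)))
    if c=='red': print(cv2.minAreaRect(cv2.findNonZero(mt)))
# white housing top in top view
h=cv2.cvtColor(t["frame"],cv2.COLOR_BGR2HSV)
m=((h[...,1]<45)&(h[...,2]>130)).astype(np.uint8);m[:,:300]=0;m[:,349:]=0;m[:110]=0;m[280:]=0
r=cv2.minAreaRect(cv2.findNonZero(m));b=cv2.boxPoints(r);print(r,b);print([plane(t,*p,.14).round(4) for p in b])
a=cv2.resize(s["frame"][90:190,270:390],None,fx=6,fy=6);cv2.imwrite("pics/sc.png",a[:600,:720])
a=cv2.resize(t["frame"][190:290,290:390],None,fx=6,fy=6);cv2.imwrite("pics/tc.png",a)
cv2.imwrite("pics/m.png",m*255)
E
```

```text
red [314.48387097 120.61935484] [309 112  12  18 155] [336.74404762 220.73214286] [323 215  29  13 336] (array([0.54921354, 0.00729505, 0.21408095]), np.float64(0.0020226320917143435))
((337.0, 221.0), (12.0, 28.0), 90.0)
blue [356.34375 141.3125 ] [352 135  10  14  64] [332.49230769 266.83076923] [329 261   8  12  65] (array([0.46451495, 0.0092574 , 0.17842165]), np.float64(0.0032211548196281825))
((327.04107666015625, 196.50753784179688), (157.5198211669922, 33.76595687866211), 89.06080627441406) [[308.8694   118.03494 ]
 [342.6308   117.481476]
 [345.21277  274.98013 ]
 [311.45135  275.5336  ]]
[array([0.7509, 0.0417, 0.14  ]), array([ 0.7516, -0.0255,  0.14  ]), array([ 0.4422, -0.0232,  0.14  ]), array([0.4419, 0.0424, 0.14  ])]
```

View pics/sc.png

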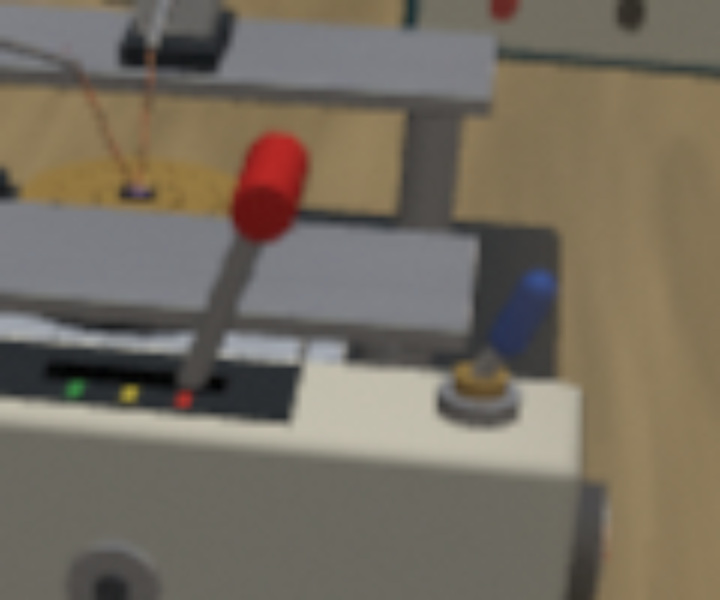

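View pics/tc.png

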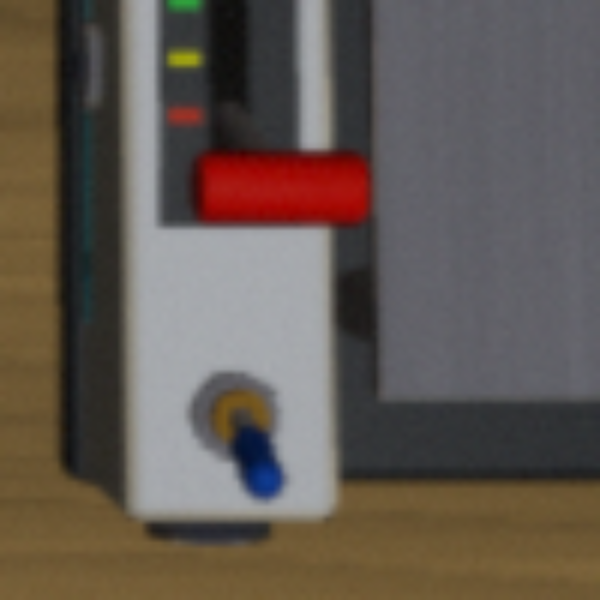

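```bash
cat > row.py <<'E'
import sys;from h import *
o=observe();q=R.from_quat(o["tcp_rot"]);g=np.array([float(a) for a in sys.argv[1:4]])
T=R.from_matrix(np.array([[1,0,0],[0,-1,0],[0,0,-1]]).T)
print("t",round(o["t"],2),"pos",o["ee_pos"].round(4),"F",o["ft_force"].round(1),"open",round(o["opening"],4))
print("turn",np.degrees((q.inv()*T).as_rotvec()).round(1),"shift cm",(q.inv().apply(g-o["ee_pos"])*100).round(2))
E
python3 row.py .40 .008 .27
```

```text
t 0.2 pos [ 0.219  -0.5582  0.2085] F [-0.1  0.4  0.1] open 0.0853
turn [-0.1  0.  21.4] shift cm [ 37.53 -46.1   -6.1 ]
```

```bash
python3 -m crank '[[[0,0,7,3,-4,-4,1],[0,0,14,7,-8.5,-6,1],[0,0,21,10,-12.5,-6,1],[0,0,21.4,13,-16,-6,1],[0,0,21.4,16,-19.7,-6,1],[0,0,21.4,19,-23.4,-6,1],[0,0,21.4,22,-27,-6,1],[0,0,21.4,25,-30.7,-6,1],[0,0,21.4,28,-34.4,-6,1],[0,0,21.4,31,-38,-6,1]]]' 20; python3 row.py .40 .008 .27
```

```text
t: 1.2
ee_pos: [0.3671, -0.0946, 0.2691]
tcp_rot: [1.0, -0.0, 0.0, -0.0]
ft_force: [1.6, -0.7, -1.2]
opening: 0.0001
t 1.2 pos [ 0.3671 -0.0946  0.2691] F [ 1.6 -0.7 -1.2] open 0.0001
turn [-0.1 -0.  -0. ] shift cm [  3.29 -10.27  -0.08]
```

```bash
python3 -m crank '[[[0,0,0,1.5,-4,0,1],[0,0,0,3,-8,0,1],[0,0,0,4.5,-10.3,0,1],[0,0,0,8,-10.3,0,1],[0,0,0,11.5,-10.3,0,1],[0,0,0,13.8,-10.3,0,1],[0,0,0,13.8,-10.3,0,1],[0,0,0,13.8,-10.3,0,1]]]'
python3 - <<'E'
from h import *
for n in("side","top"):
    cv2.imwrite(f"pics/{n}1.png",snapshot(n)["frame"])
a=np.hstack([cv2.imread("pics/side1.png")[80:220,200:400],cv2.imread("pics/top1.png")[180:320,250:450]])
cv2.imwrite("pics/c1.png",cv2.resize(a,None,fx=2,fy=2))
E
python3 row.py .505 .008 .203
```

```text
t: 2.0
ee_pos: [0.5044, 0.0084, 0.2687]
tcp_rot: [1.0, -0.0, -0.001, -0.001]
ft_force: [0.1, 0.7, -0.1]
opening: 0.0002
t 2.1 pos [0.5037 0.0084 0.269 ] F [-0.2 -0.1  0.7] open -0.0
turn [-0.1  0.1 -0. ] shift cm [0.14 0.04 6.6 ]
```

View pics/c1.png

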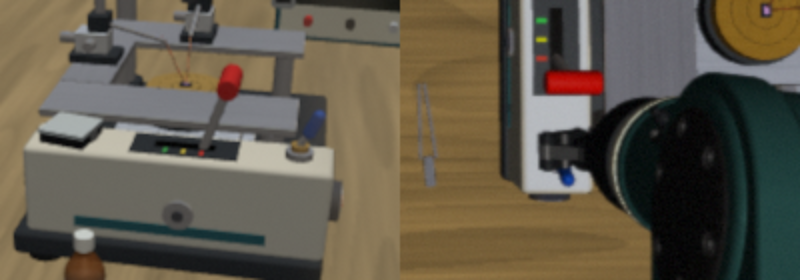

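View pics/side1.png

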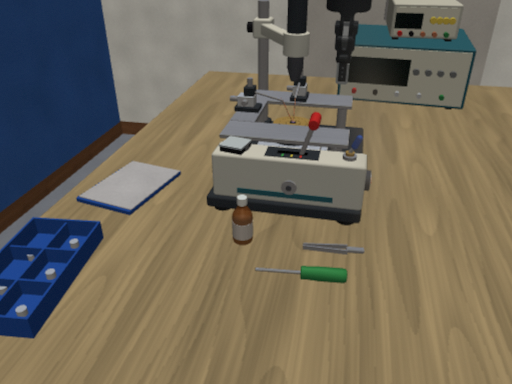

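View pics/top1.png

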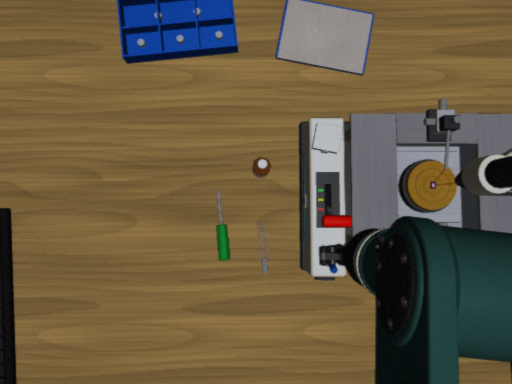

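The side view shows the closed tips at about (343,80), between the handle (315,121) and the toggle (357,140). I can descend there.

```bash
python3 -m crank '[[[0,0,0,0.1,0,2,1],[0,0,0,0.2,0,4,1],[0,0,0,0.2,0,5.5,1],[0,0,0,0.2,0,6.5,1],[0,0,0,0.2,0,6.5,1],[0,0,0,0.2,0,6.5,1]]]'
python3 - <<'E'
from h import *
a=snapshot("side")["frame"][20:180,220:400];b=snapshot("top")["frame"][180:340,260:440]
cv2.imwrite("pics/c2.png",cv2.resize(np.hstack([a,b]),None,fx=2.2,fy=2.2))
E
python3 row.py .527 .008 .203
```

```text
t: 2.7
ee_pos: [0.5054, 0.0084, 0.2045]
tcp_rot: [1.0, -0.0, -0.0, -0.0]
ft_force: [-0.5, -0.6, 0.3]
opening: 0.0002
t 2.8 pos [0.5061 0.0083 0.2049] F [ 0.4 -0.3  0.3] open -0.0002
turn [-0. -0. -0.] shift cm [2.09 0.03 0.2 ]
```

View pics/c2.png

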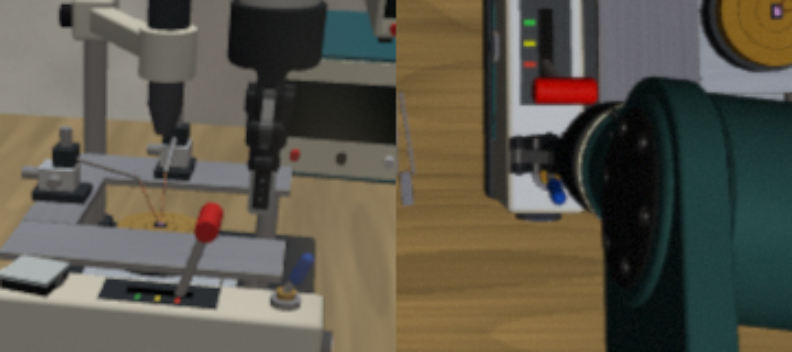

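Both tips and handle look as planned. Now pushing in +x, in small rows.

```bash
python3 -m crank '[[[0,0,0,0.8,0,0.2,1],[0,0,0,1.4,0,0.2,1],[0,0,0,1.8,0,0.2,1],[0,0,0,2.1,0,0.2,1],[0,0,0,2.4,0,0.2,1],[0,0,0,2.7,0,0.2,1],[0,0,0,3.0,0,0.2,1],[0,0,0,3.3,0,0.2,1]]]'
python3 row.py .606 .008 .203
```

```text
t: 3.6
ee_pos: [0.5393, 0.0083, 0.203]
tcp_rot: [1.0, -0.0, 0.0, -0.0]
ft_force: [0.4, 0.4, -0.3]
opening: 0.0002
t 3.6 pos [0.5393 0.0083 0.203 ] F [ 0.4  0.4 -0.3] open 0.0002
turn [-0. -0. -0.] shift cm [6.67 0.03 0.  ]
```

```bash
cat > look.py <<'E'
import sys;from h import *
s=snapshot("side")["frame"];t=snapshot("top")["frame"]
cv2.imwrite(f"pics/{sys.argv[1]}.png",cv2.resize(np.hstack([s[20:180,220:400],t[180:340,260:440]]),None,fx=2.2,fy=2.2))
d=snapshot("side");m,c,st=mask(d,'red',(240,95,345,140));print("red side",c,st)
p,r=ray(d,*c);k=(.008-p[1])/r[1];print("handle at y=.008:",(p+k*r).round(4))
E
python3 look.py c3
```

```text
red side [314.03875969 121.87596899] [309 113  12  17 129]
handle at y=.008: [0.5509 0.008  0.2116]
```

View pics/c3.png

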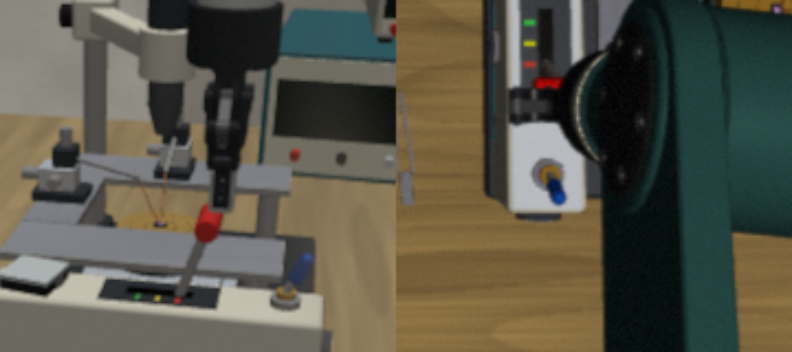

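The tip is just behind the handle, which is still at x≈0.55, with no contact force yet. I'll continue.

```bash
python3 -m crank '[[[0,0,0,0.2,0,0.2,1],[0,0,0,0.4,0,0.3,1],[0,0,0,0.6,0,0.3,1],[0,0,0,0.8,0,0.3,1],[0,0,0,1.0,0,0.3,1],[0,0,0,1.2,0,0.3,1]]]'
python3 row.py .606 .008 .200; python3 look.py c4
```

```text
t: 4.35
ee_pos: [0.5539, 0.0081, 0.2049]
tcp_rot: [1.0, -0.0, 0.004, -0.0]
ft_force: [-5.2, 1.1, 32.2]
opening: 0.0004
t 4.35 pos [0.5539 0.0081 0.2049] F [-5.2  1.1 32.2] open 0.0004
turn [-0.  -0.5 -0. ] shift cm [5.21 0.01 0.53]
red side [306.76470588 119.83193277] [301 112  13  15 119]
handle at y=.008: [0.5653 0.008  0.2148]
```

View pics/c4.png

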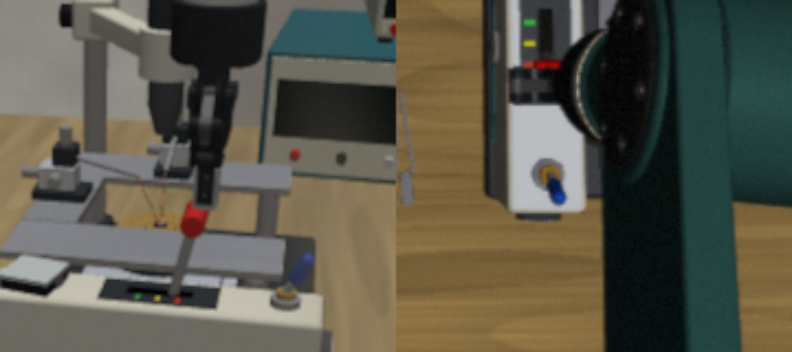

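Unexpected: 32 N upward on the tool, and z is 5 mm above target. I'll find where that contact is before moving on.

```bash
python3 - <<'E'
from h import *
o=observe();print({k:np.round(v,3) for k,v in o.items()})
s=snapshot("side")["frame"];cv2.imwrite("pics/s5.png",cv2.resize(s[70:150,260:370],None,fx=7,fy=7,interpolation=cv2.INTER_CUBIC))
cv2.imwrite("pics/t5.png",snapshot("top")["frame"])
o=observe();print({k:np.round(o[k],3) for k in("ft_force","torque","ee_pos")})
E
```

```text
{'t': np.float64(4.5), 'joint_positions': array([-1.110e-01,  2.920e-01,  1.621e+00,  1.000e-03,  1.217e+00,
        1.460e+00]), 'qd': array([-0.001, -0.001,  0.003,  0.001, -0.001, -0.001]), 'joint_torque': array([-6.3300e-01, -3.1916e+01, -1.8660e+01, -2.5800e-01, -1.1170e+00,
        7.0000e-03]), 'ee_pos': array([0.555, 0.008, 0.205]), 'tcp_rot': array([ 1.   , -0.   ,  0.005, -0.   ]), 'ft_force': array([-3.242,  1.331, 28.256]), 'torque': array([0.229, 0.38 , 0.024]), 'opening': np.float64(0.0)}
{'ft_force': array([-4.331,  1.477, 28.706]), 'torque': array([0.141, 0.359, 0.02 ]), 'ee_pos': array([0.555, 0.008, 0.205])}
```

View pics/s5.png

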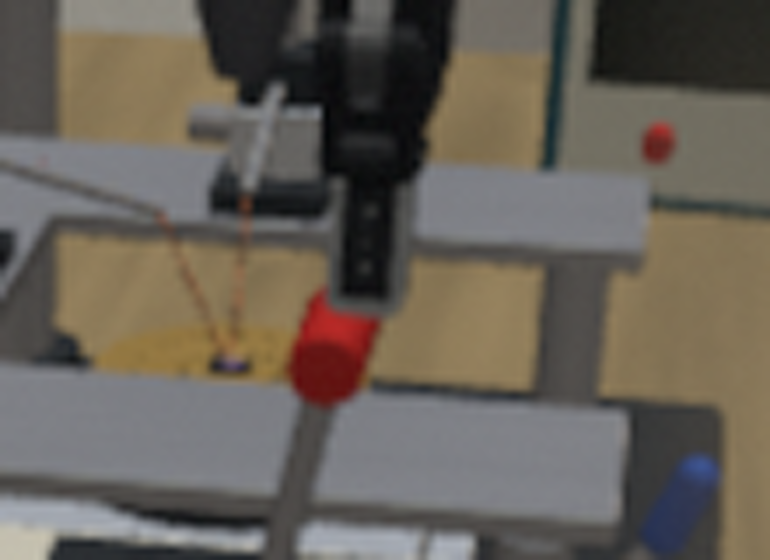

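View pics/t5.png

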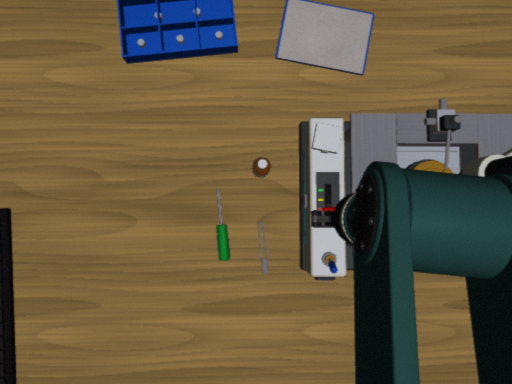

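```bash
python3 - <<'E'
from h import *
d=snapshot("side")
for u,v,y in((307.5,113.5,.022),(317,114.5,.022),(312,114,.008)):
    p,r=ray(d,u,v);print((p+r*(y-p[1])/r[1]).round(4))
# handle near end disc centre at y=.033
p,r=ray(d,260+327/7,70+370/7);print("disc",(p+r*(.033-p[1])/r[1]).round(4))
E
```

```text
[0.5633 0.022  0.2329]
[0.5452 0.022  0.2322]
[0.5558 0.008  0.2275]
disc [0.5629 0.033  0.2181]
```

The picture explains it. The visible fingertip ends at about z≈0.23, on top of the handle's back edge, some 24 mm above the reported TCP. I'll lift off, back away and recheck the tip height in free space.

```bash
python3 -m crank '[[[0,0,0,0,0,-1,1],[0,0,0,0,0,-2.5,1],[0,0,0,-2,0,-3,1],[0,0,0,-4.7,0,-3,1],[0,0,0,-4.7,0,-3,1],[0,0,0,-4.7,0,-1.5,1],[0,0,0,-4.7,0,0,1],[0,0,0,-4.7,0,0,1]]]'
python3 - <<'E'
from h import *
d=snapshot("side");s=d["frame"];cv2.imwrite("pics/s6.png",cv2.resize(s[70:150,260:370],None,fx=7,fy=7,interpolation=cv2.INTER_CUBIC))
o=observe();P=o["ee_pos"];print(P,o["ft_force"].round(1),o["t"])
c=R.from_quat(d["attitude"]).inv().apply(P-d["position"]);f=192/np.tan(np.radians(d["vfov"]/2));print("TCP px",c[:2]/c[2]*f+[d["cx"],d["cy"]], "in s6",((c[:2]/c[2]*f+[d["cx"],d["cy"]])-[260,70])*7)
t=snapshot("top");m,c,_=mask(t,'red',(300,180,365,240));print(c)
m,c,_=mask(d,'red',(240,95,345,140));p,r=ray(d,*c);print("handle",(p+r*(.008-p[1])/r[1]).round(4))
E
```

```text
t: 5.45
ee_pos: [0.5071, 0.0083, 0.203]
tcp_rot: [1.0, -0.0, 0.004, -0.0]
ft_force: [-0.4, 0.1, 0.4]
opening: 0.0003
[0.50776159 0.00821831 0.20401478] [0.9 0.5 0.6] 5.5
TCP px [335.97294718 127.18294352] in s6 [531.81063026 400.28060462]
[336.9760479  196.48203593]
handle [0.5929 0.008  0.221 ]
```

View pics/s6.png

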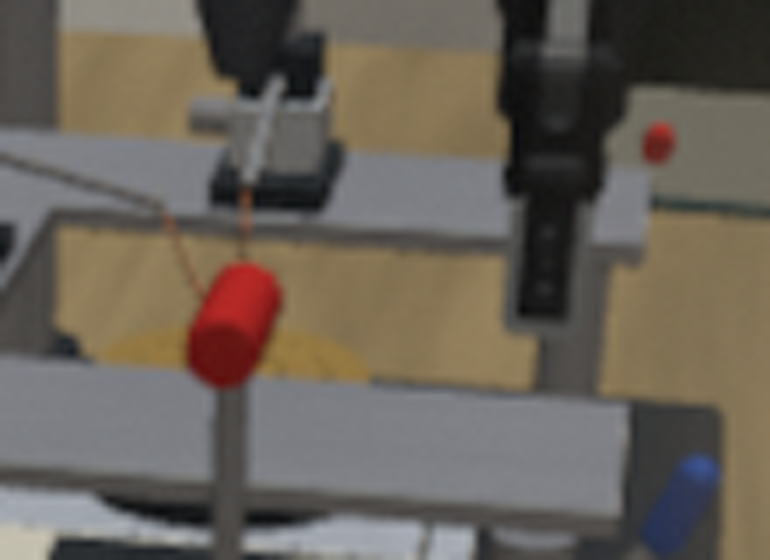

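The finger's lower edge is at about (540,330) in the crop, while the TCP projects to about (532,400). That puts the real tip about 20 mm above the reported TCP. The lever has snapped to the separation detent (handle x≈0.593, z≈0.221). I'll lower to TCP z≈0.178, so the tip is at about 0.20, and push on.

```bash
python3 -m crank '[[[0,0,0,0,0,1,1],[0,0,0,0,0,2,1],[0,0,0,0,0,2.6,1],[0,0,0,2,0,2.6,1],[0,0,0,4,0,2.6,1],[0,0,0,5,0,2.6,1],[0,0,0,5.6,0,2.6,1],[0,0,0,6,0,2.6,1]]]'
python3 row.py .606 .008 .178;python3 look.py c7
```

```text
t: 6.35
ee_pos: [0.5685, 0.0082, 0.179]
tcp_rot: [1.0, -0.0, 0.005, -0.0]
ft_force: [-0.4, -0.4, -0.0]
opening: 0.0003
t 6.35 pos [0.5685 0.0082 0.179 ] F [-0.4 -0.4 -0. ] open 0.0003
turn [-0.  -0.5 -0. ] shift cm [3.75 0.02 0.13]
red side [292.78571429 115.87012987] [287 108  12  17 154]
handle at y=.008: [0.5931 0.008  0.2209]
```

View pics/c7.png

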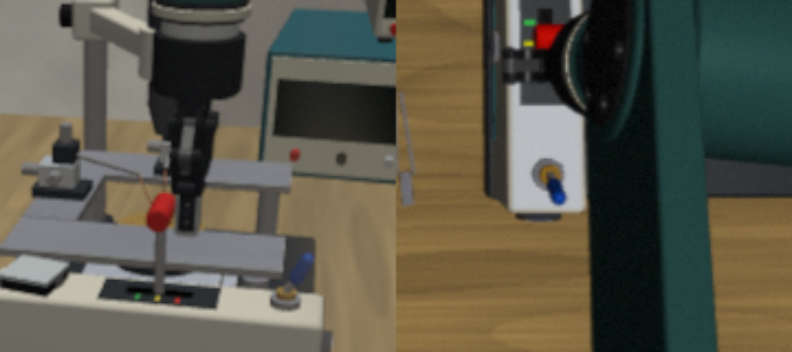

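The tip now overlaps the handle in height, right behind it, with no force. Pushing on.

```bash
python3 -m crank '[[[0,0,0,0.3,0,0,1],[0,0,0,0.6,0,0,1],[0,0,0,0.9,0,0,1],[0,0,0,1.2,0,0,1],[0,0,0,1.5,0,0,1],[0,0,0,1.8,0,0,1]]]'
python3 row.py .606 .008 .178;python3 look.py c8
```

```text
t: 7.1
ee_pos: [0.5854, 0.0081, 0.1792]
tcp_rot: [1.0, -0.0, 0.004, -0.0]
ft_force: [-5.3, -0.4, 2.9]
opening: 0.0
t 7.1 pos [0.5854 0.0081 0.1792] F [-5.3 -0.4  2.9] open 0.0
turn [-0.  -0.4 -0. ] shift cm [2.05 0.01 0.13]
red side [284.39310345 116.09655172] [278 108  12  17 145]
handle at y=.008: [0.6097 0.008  0.2193]
```

View pics/c8.png

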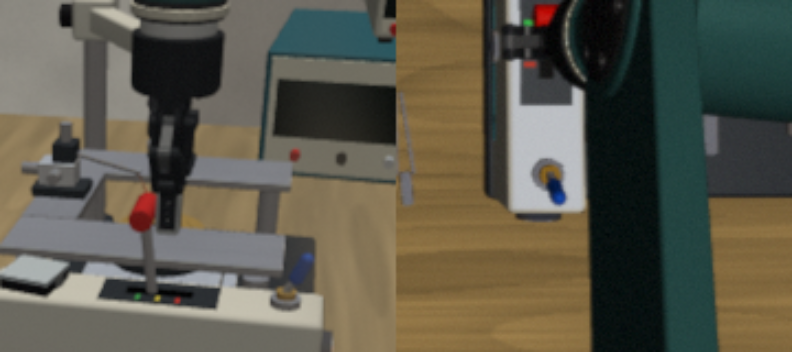

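```bash
python3 -m crank '[[[0,0,0,0.3,0,0,1],[0,0,0,0.6,0,0,1],[0,0,0,0.9,0,0,1],[0,0,0,1.2,0,0,1],[0,0,0,1.5,0,0,1],[0,0,0,1.7,0,0,1],[0,0,0,1.7,0,0,1]]]'
python3 row.py .606 .008 .178;python3 look.py c9
```

```text
t: 7.95
ee_pos: [0.6052, 0.0081, 0.18]
tcp_rot: [1.0, -0.0, 0.006, -0.0]
ft_force: [-0.1, -0.5, 0.1]
opening: -0.0003
t 7.95 pos [0.6052 0.0081 0.18  ] F [-0.1 -0.5  0.1] open -0.0003
turn [-0.  -0.7 -0. ] shift cm [0.07 0.01 0.2 ]
red side [272.82352941 117.28104575] [267 109  13  17 153]
handle at y=.008: [0.6329 0.008  0.2151]
```

View pics/c9.png

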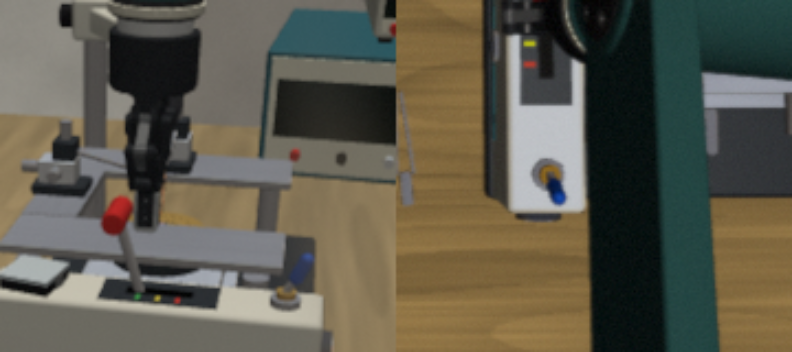

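The lever snapped to load: handle at x≈0.633, z≈0.215, force zero. I'll back off, lift over the toggle and come down on the operator side.

```bash
python3 -m crank '[[[0,0.7,0,-3,0,0,1],[0,0.7,0,-6,0,0,1],[0,0.7,0,-7,0,-2,1],[0,0.7,0,-8,0,-5,1],[0,0.7,0,-9.5,0,-8,1],[0,0.7,0,-13,0,-8,1],[0,0.7,0,-17,0,-8,1],[0,0.7,0,-20,0,-8,1],[0,0.7,0,-20,0,-7,1],[0,0.7,0,-20,0,-7,1]]]'
python3 row.py .415 .009 .156;python3 look.py d1
```

```text
t: 9.1
ee_pos: [0.4029, 0.0082, 0.2474]
tcp_rot: [1.0, -0.0, 0.012, -0.0]
ft_force: [0.7, -0.0, -0.0]
opening: -0.0002
t 9.1 pos [0.4029 0.0082 0.2474] F [ 0.7 -0.  -0. ] open -0.0002
turn [-0.  -1.4 -0. ] shift cm [ 0.99 -0.08  9.16]
red side [272.77124183 117.33333333] [267 109  13  17 153]
handle at y=.008: [0.633 0.008 0.215]
```

View pics/d1.png

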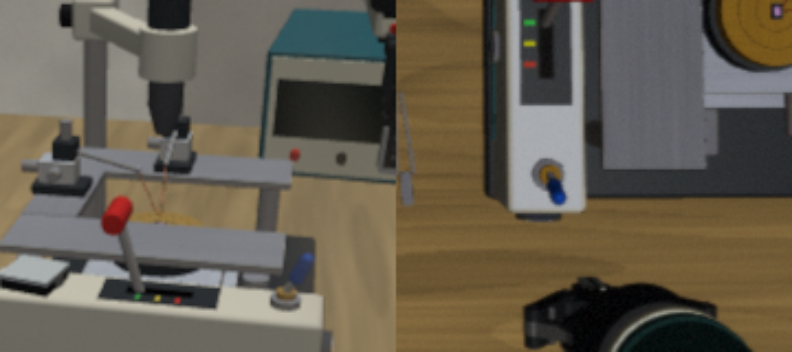

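Lever still at load. The tilt correction needs the other sign. Descending behind the toggle.

```bash
python3 -m crank '[[[0,-1.4,0,0.5,-0.1,2.5,1],[0,-1.4,0,1,-0.1,5,1],[0,-1.4,0,1,-0.1,7.5,1],[0,-1.4,0,1,-0.1,9.2,1],[0,-1.4,0,1,-0.1,9.2,1],[0,-1.4,0,1,-0.1,9.2,1]]]'
python3 row.py .44 .009 .156
python3 - <<'E'
from h import *
d=snapshot("side")["frame"];t=snapshot("top")["frame"]
cv2.imwrite("pics/d2.png",np.hstack([cv2.resize(d[80:180,310:410],None,fx=4,fy=4,interpolation=2),cv2.resize(t[220:320,290:390],None,fx=4,fy=4,interpolation=2)]))
E
```

```text
t: 9.85
ee_pos: [0.4179, 0.0089, 0.1565]
tcp_rot: [1.0, -0.0, -0.0, -0.0]
ft_force: [0.8, 0.2, -0.1]
opening: -0.0
t 9.85 pos [0.4179 0.0089 0.1565] F [ 0.8  0.2 -0.1] open -0.0
turn [-0.  0. -0.] shift cm [ 2.21 -0.01  0.05]
```

View pics/d2.png

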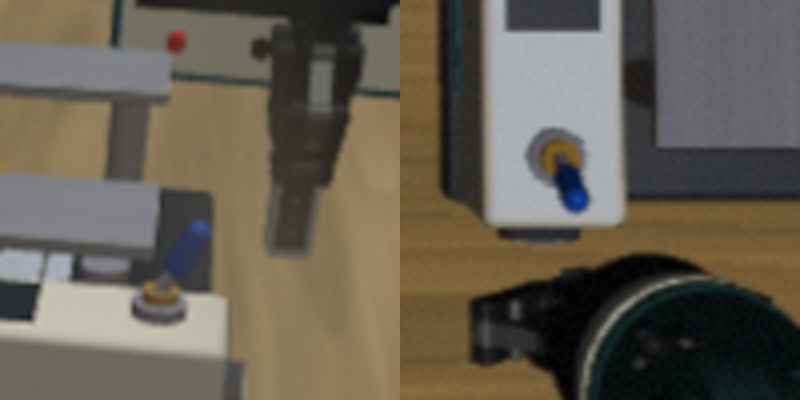

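The finger edge, crop (290,252), is about 10 mm below the toggle tip at (198,228) and behind it. Pushing gently.

```bash
python3 -m crank '[[[0,0,0,0.8,0,0.3,1],[0,0,0,1.6,0,0.3,1],[0,0,0,2.1,0,0.3,1],[0,0,0,2.4,0,0.3,1],[0,0,0,2.7,0,0.3,1],[0,0,0,3.0,0,0.3,1],[0,0,0,3.3,0,0.3,1],[0,0,0,3.6,0,0.3,1]]]'
python3 row.py .465 .009 .156
cat > l2.py <<'E'
import sys;from h import *
d=snapshot("side")["frame"];t=snapshot("top")["frame"]
cv2.imwrite(f"pics/{sys.argv[1]}.png",np.hstack([cv2.resize(d[80:180,310:410],None,fx=4,fy=4,interpolation=2),cv2.resize(t[220:320,290:390],None,fx=4,fy=4,interpolation=2)]))
E
python3 l2.py d3
```

```text
t: 10.75
ee_pos: [0.4543, 0.0089, 0.1543]
tcp_rot: [1.0, -0.0, 0.001, 0.0]
ft_force: [-1.5, 0.0, 0.6]
opening: 0.0001
t 10.75 pos [0.4543 0.0089 0.1543] F [-1.5  0.   0.6] open 0.0001
turn [ 0.  -0.1 -0. ] shift cm [ 1.07 -0.01 -0.17]
```

View pics/d3.png

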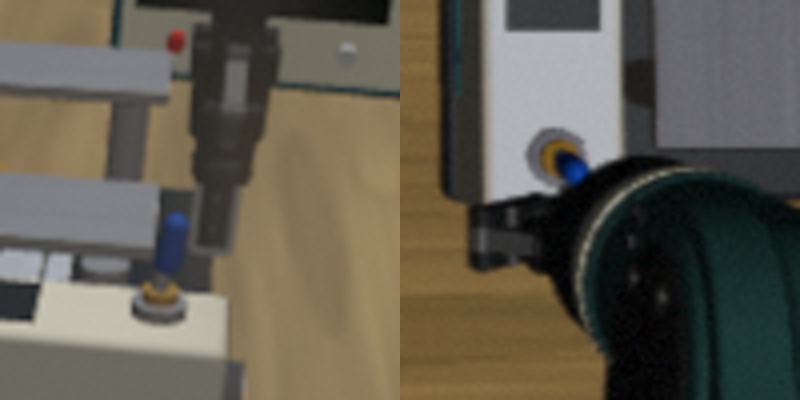

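The toggle is nearly upright, with 1.5 N on the finger. Continuing past the middle.

```bash
python3 -m crank '[[[0,0,0,0.3,0,0,1],[0,0,0,0.6,0,0,1],[0,0,0,0.9,0,0,1],[0,0,0,1.1,0,0,1],[0,0,0,1.1,0,0,1]]]'
python3 row.py .465 .009 .156;python3 l2.py d4
```

```text
t: 11.35
ee_pos: [0.467, 0.0087, 0.1546]
tcp_rot: [1.0, -0.0, 0.002, 0.0]
ft_force: [-0.2, -1.1, 0.4]
opening: 0.0003
t 11.35 pos [0.467  0.0087 0.1546] F [-0.2 -1.1  0.4] open 0.0003
turn [ 0.  -0.2 -0. ] shift cm [-0.2  -0.03 -0.15]
```

View pics/d4.png

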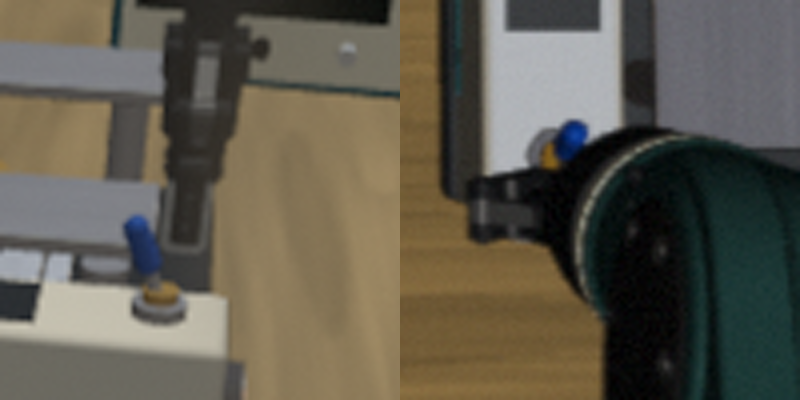

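The toggle snapped over and leans to +x, with no force on the finger. I'll back off and check everything.

```bash
python3 -m crank '[[[0,0,0,-2,0,0,1],[0,0,0,-5,0,0,1],[0,0,0,-6.5,0,-3,1],[0,0,0,-6.5,0,-7,1],[0,0,0,-6.5,0,-10,1],[0,0,0,-6.5,0,-10,1],[0,0,0,-6.5,0,-10,1]]]'
python3 - <<'E'
from h import *
s,t=snapshot("side"),snapshot("top")
T=[]
for c,bs,bt,z in(('red',(240,95,345,140),(300,150,365,250),0),('blue',(330,125,372,155),(318,235,345,280),0)):
    _,a,_=mask(s,c,bs);_,b,_=mask(t,c,bt);print(c,a,b,tri(ray(s,*a),ray(t,*b)))
for n,d in(("side",s),("top",t)):
    o=cv2.imread(f"pics/{n}0.png");df=cv2.absdiff(o,d["frame"]).max(2);cv2.imwrite(f"pics/{n}9.png",d["frame"])
    for nm,(x0,y0,x1,y1) in ({"bottle":(230,190,256,246),"tw":(300,240,366,255),"drv":(252,262,350,285),"box":(215,134,255,154)} if n=="side" else {"bottle":(248,152,274,180),"tw":(255,218,272,275),"drv":(212,188,234,264),"box":(310,120,342,156)}).items(): print(n,nm,df[y0:y1,x0:x1].max())
print(observe()["ft_force"].round(1))
E
```

```text
t: 12.15
ee_pos: [0.4014, 0.0088, 0.2547]
tcp_rot: [1.0, -0.0, 0.003, 0.0]
ft_force: [0.1, 0.7, -1.3]
opening: 0.0002
red [272.73684211 117.32894737] [336.1511254  174.79099678] (array([0.6316283 , 0.0066861 , 0.21448253]), np.float64(0.0032053480419482784))
blue [345.30120482 140.6746988 ] [332.35185185 254.40740741] (array([0.48647644, 0.00882289, 0.17765244]), np.float64(0.001777300802634144))
side bottle 5
side tw 3
side drv 4
side box 75
top bottle 9
top tw 9
top drv 10
top box 7
[-0.3  0.3 -0.9]
```

```bash
python3 -c "
from cell import *
print(job_done())"
```

```text
the job is handed in; nothing more can be done
None
```

The lift lever is at the load stop and the vacuum toggle is off. I handed the job in at about 12 s, with the arm clear and reading about 1 N (noise level). `job_done` gives no verdict, so these results come from my own checks.

- **Lever:** I pushed it with closed fingertips, from contact through the separation notch to load. The handle triangulates to x 0.632, z 0.214 m, which matches load, and it stayed there after I backed off.
- **Toggle:** I pushed it only after the lever was at load, with about 1.5 N seen mid-push. It snapped over, and its blue part moved 22 mm to lean the other way.
- **Bystanders:** All four look unchanged in the top view. In the side view the bottle, tweezers and screwdriver are unchanged too. The patch around the chip box did change there, probably because the platen behind it moved, but I did not check that separately.

**One push went wrong:** the visible fingertips are about 20 mm higher than the reported TCP. On the first push they rode onto the back edge of the handle and pressed down with up to 32 N read at the end of the move, against the 40 N limit. The force between readings is not known. I lifted off, found the lever had already snapped into separation, and did the remaining pushes about 25 mm lower. The highest force read in those was about 6 N.

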